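Stroke the nozzle organiser's lids shut

ROBOT

A 6-joint arm with a two-finger parallel gripper is mounted at the origin on the work surface. World frame = base frame: x ahead of the robot, y to its left, z up, the work surface at z = 0. Lengths are in mm, angles in rad, forces in N, time in s.
With the tool pointing down it reaches from about 350 to 850 mm from the base axis. Payload 8.1 kg.
Tool frame: the origin (TCP) lies midway between the tips of the shut fingers; the grasp point (between the pads) lies 19 mm behind it (manip.pinch_z is the distance from the TCP to the grasp point, in mm); z points along the fingers, y is the line along which they close (so a half turn about z gives the same grasp; the last joint's range is limited). The gripper opens to 93 mm and grips with 3 to 60 N. Pads are 15 mm wide; open, the fingers measure 128 mm over their backs; the gripper's body (75 mm by 188 mm) begins 65 mm behind the grasp point.
Start: joints at [1.077, 0.13, 1.488, -0, 1.523, -0.085], TCP at [238.485, 550.573, 218.635] pointing down, gripper open.
Joint ranges: [-2.96, 2.96], [-0.89, 2.26], [0.02, 2.5], [-1.34, 4.48], [0, 2.73], [-2.66, 2.66]. Speed limits (rad/s): [2.39, 2.39, 2.79, 3.14, 3.14, 3.14].

INTERFACE

Orientations are given as a 3x3 rotation matrix whose columns are the frame's x, y, z axes.
In Python, from station import manip gives the robot as it stands.
- The arm moves only by the tool servo_tool, never from a script. Its argument "steps" is a list of rows, each a list of 3 entries, a list of its own where there are three numbers: the shift along the tool's x, y, z normalised to -1 to 1, where 1 is 0.2 m, then the turn about the tool's z normalised to -1 to 1, where 1 is 90 degrees, then the opening, from 0 (shut) to 1 (fully open). A call has 1 to 12 rows; each row is the pose to reach, as a shift and turn from the pose commanded when the call began, along the tool's axes at that moment; what a row does not reach only later rows make up. A row lasts 1/12 s, in which the tool goes at most 41.7 mm and 7.16 degrees, less where a joint would pass 70% of its speed; a pose out of reach is approached as far as the arm can. A call with a number of a shift or a turn outside -1 to 1 is refused whole. A call with a gripper value outside its range is refused whole. The fingers move at their own pace and stop on an object; "newtons" is the grip in N (left out, the last holds). Time passes only in rows, so rows that repeat a pose let the fingers close. It gives the time, the measured TCP pose, the force, the opening and the grip force at its end, in the units of the state.
- manip.state(): the state, without advancing time (a new reading comes with each control period).
- manip.get_image(name): name is "scene" or "side" or "wrist"; returns a dict with "img" (480x640x3 uint8, blue, green, red), "fx", "fy", "cx", "cy" (pixels), "R" (3x3) and "t" (3): a world point X has camera coordinates R X + t. Camera axes: x right, y down, z forward; pixel columns grow to the right and rows downward; lengths in mm; the calibration is good to about 2 mm. A picture is of the moment at which its call begins. There is no depth.
- manip.finish_job(): hands the job in; it is judged then, once.
Trained networks look in a picture, given as the dict that the camera call returned (one of the last four; its "shot" number tells which), for a name from the list of things; names that differ only in an ending like _2 or _b are one class to them, and where a whole thing is asked for, a point or a joint stands for the part that bears it (a point fixed in the world has none). Each returns a list of dicts, best first, with "p" (0 to 1); they miss things now and then, are a little off and sometimes report something else, mostly with a low value. They report only what shows in the picture. A call takes as long as a camera call.
- manip.outline_of(picture, target): "pixels" (480x640 bool, what is visible of it).
- manip.pinpoint(picture, target): "xyz" ([x, y, z] in mm, in the coordinates of the camera as it stood for that picture, good to about 4 mm: a listed point, or the origin of a listed thing).
The state is a dict: "t": time; "qpos": joint angles; "qd": joint speeds; "tau": joint torques, N m; "tool_pos": TCP position; "eef_rot": TCP orientation; "contact_force": force on the tool from outside, world axes, zero at the start; "ft_torque": the same for the moment, N m; "opening": opening from 0.0 (shut) to 1.0 (fully open); "grip_force": force on a finger pad.
Only numpy, scipy, OpenCV 4.12 (cv2) and the standard library are available. Lean on these libraries where they do the work, as an engineer would, in place of code of your own. Each camera call takes 0.05 s, during which the arm holds its last target. There are 200 camera calls.

TASK

The five little lids of the curved nozzle organiser are standing ajar. Run a closed fingertip gently along the row, starting at the end with the finger ring and following the curve to the plain end, so that each lid in turn is pressed down flat and all five end up shut. Do not pick up, tip or shove the organiser, and leave the spool and the other things on the table alone.

Things in the scene. Friction and masses are not known exactly. Their poses are not given: they have to be found in the camera images.
- organiser: Small-parts organiser for nozzles, loose, about 2 kg: dark steel base, five grey plastic compartments in a row bent like an arc, 230 mm long, 36 mm wide; shut lids' tops 41 mm above the table. Origin: underside, below the middle compartment; z up. The row's centre line is an arc of radius 183 mm through the origin, its centre 183 mm along own +x; the ring end is at own +y.
- row_mid (a point): Centre of the middle compartment at shut-lid height, 41 mm above the organiser's origin, same axes. Compartment k (1 to 5 from the ring end) is centred at a = (k-3)*0.24 rad on the arc: own x = 0.183*(1-cos a), own y = -0.183*sin a; there the row runs, away from the ring, along own (sin a, -cos a).
- ring (a point): Centre of the flat round steel finger ring, 36 mm across and 9 mm high, fixed to the organiser and lying on the table, marking the end to start from; it lies 40 mm before the centre of compartment 1. The other end of the row is plain.
- lid1 (a joint): Hinge of lid 1 counted from the ring end, a thin white lid 37 mm long along the row, 33 mm wide, 3 mm thick, hinged across the row 20 mm before its compartment's centre, so that it rises like a ramp going away from the ring. 0 = as far open as it goes (free edge about 10 mm up), 0.26 rad = shut, lying flat on a hard stop. A stiff hinge: about 1 N at the free edge moves it and it stays put.
- lid1_tip (a point): Middle of the free edge of lid 1, on its upper face, 38 mm from the hinge (moves with the lid; 41 mm above the table when shut).
- lid2 (a joint): Hinge of lid 2 counted from the ring end, a thin white lid 37 mm long along the row, 33 mm wide, 3 mm thick, hinged across the row 20 mm before its compartment's centre, so that it rises like a ramp going away from the ring. 0 = as far open as it goes (free edge about 10 mm up), 0.26 rad = shut, lying flat on a hard stop. A stiff hinge: about 1 N at the free edge moves it and it stays put.
- lid2_tip (a point): Middle of the free edge of lid 2, on its upper face, 38 mm from the hinge (moves with the lid; 41 mm above the table when shut).
- lid3 (a joint): Hinge of lid 3 counted from the ring end, a thin white lid 37 mm long along the row, 33 mm wide, 3 mm thick, hinged across the row 20 mm before its compartment's centre, so that it rises like a ramp going away from the ring. 0 = as far open as it goes (free edge about 10 mm up), 0.26 rad = shut, lying flat on a hard stop. A stiff hinge: about 1 N at the free edge moves it and it stays put.
- lid3_tip (a point): Middle of the free edge of lid 3, on its upper face, 38 mm from the hinge (moves with the lid; 41 mm above the table when shut).
- lid4 (a joint): Hinge of lid 4 counted from the ring end, a thin white lid 37 mm long along the row, 33 mm wide, 3 mm thick, hinged across the row 20 mm before its compartment's centre, so that it rises like a ramp going away from the ring. 0 = as far open as it goes (free edge about 10 mm up), 0.26 rad = shut, lying flat on a hard stop. A stiff hinge: about 1 N at the free edge moves it and it stays put.
- lid4_tip (a point): Middle of the free edge of lid 4, on its upper face, 38 mm from the hinge (moves with the lid; 41 mm above the table when shut).
- lid5 (a joint): Hinge of lid 5 counted from the ring end, a thin white lid 37 mm long along the row, 33 mm wide, 3 mm thick, hinged across the row 20 mm before its compartment's centre, so that it rises like a ramp going away from the ring. 0 = as far open as it goes (free edge about 10 mm up), 0.26 rad = shut, lying flat on a hard stop. A stiff hinge: about 1 N at the free edge moves it and it stays put.
- lid5_tip (a point): Middle of the free edge of lid 5, on its upper face, 38 mm from the hinge (moves with the lid; 41 mm above the table when shut).
- spool: Cardboard filament spool lying flat, 160 mm across, 50 mm high, in the hollow of the arc. Origin: centre of its underside. Not to be disturbed.
- screwdriver: Screwdriver, 160 mm, lying on the outer side of the arc; origin under its middle. Not to be disturbed.
- glue: Glue jar, 30 mm across, 75 mm high, standing near the plain end of the organiser; origin under its centre. Not to be disturbed.
- gear: Printed grey gear with hub, 46 mm across, 22 mm high, lying on the outer side of the arc; origin under its centre. Not to be disturbed.
- scraper: Scraper (spatula), 200 mm, lying to the robot's right. Not to be disturbed.
- vase: Printed white vase, 68 mm across, 90 mm high, standing to the left. Not to be disturbed.
- caliper: Caliper, 170 mm, lying to the left. Not to be disturbed.

How it is judged:
By the outcome, as a careful person would: the job done as asked, in the order asked, and still so for the second after the job is handed in, with the robot touching nothing.
It also fails if it takes over 45 s, if anything falls off the work surface, if the arm or the gripper's body presses on something with over 40 N, if the wrist force passes 120 N, or if a joint passes its speed limit or range.

## Working session

There is one attempt and no reset: what is moved stays moved. The work goes in short steps, Python scripts to look and compute and a tool call to move; the robot and the scene stay as the last step left them, time stands still between calls to the robot, and variables do not carry over. Pictures are saved under pics/ and viewed, at most 10 in all, crops included, and the job is handed in when it is done.

Besides the shell and the picture viewer there is one more tool, called after "Call:" as name(argument=value, ...) on one line, values as JSON. servo_tool: Moves the arm, as the interface text tells. Its arguments: {"type":"object","properties":{"steps":{"type":"array","items":{"type":"array"}},"newtons":{"type":"number"}},"required":["steps"]}

```bash
mkdir -p pics
cat > h.py <<'E'
import numpy as np, cv2
from station import manip
def look(n, targets):
    p=manip.get_image(n); R=np.array(p["R"]);t=np.array(p["t"])
    out={}
    for k in targets:
        r=manip.pinpoint(p,k)
        if r: out[k]=(R.T@(np.array(r[0]["xyz"])-t)).round(1); print(n,k,out[k],round(r[0]["p"],2))
    return p,out
E
python3 - <<'E'
from h import *
T=["organiser","row_mid","ring","lid1_tip","lid2_tip","lid3_tip","lid4_tip","lid5_tip","spool","glue","gear","screwdriver","vase"]
for n in("scene","side"):
    p,o=look(n,T); cv2.imwrite(f"pics/{n}0.png",p["img"])
s=manip.state(); print(s["t"],s["tool_pos"],s["eef_rot"],s["contact_force"])
E
```

```text
scene organiser [568.5  23.3  -2.8] 0.62
scene row_mid [571.1  21.5  38.2] 0.6
scene ring [489.8 123.    4.6] 0.84
scene lid1_tip [503.9 -29.5   1. ] 0.63
scene lid2_tip [545.9  40.8  44.7] 0.72
scene lid3_tip [581.9  17.1  49.1] 0.51
scene lid4_tip [624.5  -5.6  47.9] 0.56
scene lid5_tip [665.  -10.1  50.5] 0.66
scene spool [674.  177.   -3.4] 0.97
scene glue [780.3   6.   -1.3] 0.6
scene gear [626.5 -95.3   1.4] 0.62
scene screwdriver [ 5.018e+02 -2.890e+01 -3.000e-01] 0.79
scene vase [546.6 534.2   3.1] 0.68
side organiser [570.1  23.4  -0.8] 0.57
side row_mid [568.5  19.8  40.6] 0.83
side ring [489.7 121.8   1.5] 0.78
side lid2_tip [551.9  42.9  47.4] 0.65
side lid3_tip [588.4  14.4  50.8] 0.68
side lid4_tip [625.2  -3.3  46.5] 0.63
side lid5_tip [664.7  -7.3  52.9] 0.46
side spool [ 6.742e+02  1.761e+02 -5.000e-01] 0.7
side glue [775.5   5.9  -2.6] 0.66
side gear [624.5 -94.5   4.6] 0.54
side screwdriver [507.6 -30.4  -2.8] 0.72
side vase [542.  534.5  -3.4] 0.74
1.4 [238.4869337  550.57389617 218.63011917] [[-9.17609126e-01  3.97483952e-01  2.38218945e-06]
 [ 3.97483952e-01  9.17609126e-01 -1.35894537e-05]
 [-7.58750856e-06 -1.15229247e-05 -1.00000000e+00]] [ 0.48995744  0.25301214 -0.0344647 ]
```

View pics/scene0.png

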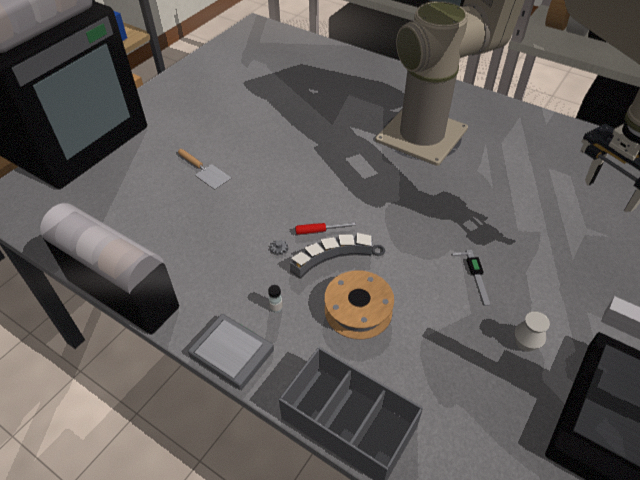

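The scene shows the organiser around (335,252), its ring at (378,251), the spool at (358,300) and the glue at (275,298). Next I fit the pose.

```bash
cat >> h.py <<'E'
from scipy.optimize import least_squares
def loc(name):
    if name=="organiser" or name=="row_mid": return np.zeros(2)
    a=-0.48 if name=="ring" else (int(name[3])-3)*.24
    c=np.array([183*(1-np.cos(a)),-183*np.sin(a)]); d=np.array([np.sin(a),-np.cos(a)])
    return c+d*(-40 if name=="ring" else 17)
def rot(y): return np.array([[np.cos(y),-np.sin(y)],[np.sin(y),np.cos(y)]])
def fit(obs):  # obs list (name, xy)
    f=lambda p: np.concatenate([rot(p[2])@loc(n)+p[:2]-np.array(q)[:2] for n,q in obs])
    r=least_squares(f,[570,21,.7],loss="soft_l1",f_scale=4); print("pose",r.x.round(3),"res",f(r.x).round(1)); return r.x
def way(p,s):  # s = arc distance from middle, mm -> world xy, heading
    a=s/183; R=rot(p[2])
    return R@[183*(1-np.cos(a)),-183*np.sin(a)]+p[:2], R@[np.sin(a),-np.cos(a)]
E
python3 - <<'E'
from h import *
o=[("organiser",(568.5,23.3)),("row_mid",(571,21.5)),("ring",(489.8,123)),("lid2_tip",(546,40.8)),("lid3_tip",(582,17)),("lid4_tip",(624.5,-5.6)),("lid5_tip",(665,-10)),
("organiser",(570,23.4)),("row_mid",(568.5,19.8)),("ring",(489.7,121.8)),("lid2_tip",(552,43)),("lid3_tip",(588.4,14.4)),("lid4_tip",(625,-3.3)),("lid5_tip",(664.7,-7.3))]
p=fit(o)
s=manip.state();E=np.array(s["eef_rot"])
for d in(-108,-88,-44,0,44,88,108):
    w,h=way(p,d); print(d,w.round(1),"heading deg",np.degrees(np.arctan2(h[1],h[0])).round(1))
print("tool x deg",np.degrees(np.arctan2(E[1,0],E[0,0])))
w,_=way(p,-60); print("shift for look",E.T@(np.array([*w,200])-s["tool_pos"])/200)
E
```

```text
pose [568.989  23.203   0.979] res [ 0.5 -0.1 -2.   1.7  1.5 -0.3  1.3 -1.5  1.1 -3.3 -0.5  3.   2.5  1.3
 -1.  -0.2  0.5  3.4  1.6  0.9 -4.7 -3.7 -5.3 -0.7 -1.   0.7  2.8 -1.4]
-108 [501.8 105.7] heading deg -67.7
-88 [510.3  87.7] heading deg -61.5
-44 [535.8  51.9] heading deg -47.7
0 [569.   23.2] heading deg -33.9
44 [608.1   3.3] heading deg -20.1
88 [650.8  -6.8] heading deg -6.4
108 [670.8  -7.9] heading deg -0.1
tool x deg 156.57901789362566
shift for look [-2.28363053 -1.66112786  0.09318706]
```

Call:
servo_tool(steps=[[[-0.8,-0.6,0],0,0],[[-0.8,-0.6,0],0,0],[[-0.8,-0.6,0],0,0],[[-0.8,-0.6,0],0,0],[[-0.8,-0.6,0],0,0],[[-0.8,-0.6,0],0,0]])

```text
t: 1.9
tool_pos: [340.3, 372.5, 218.9]
eef_rot: [[-0.916, 0.401, 0.002], [0.401, 0.916, -0.002], [-0.002, -0.001, -1.0]]
contact_force: [0.8, -0.6, -0.4]
opening: 0.621
grip_force: 0.0
```

Call:
servo_tool(steps=[[[-0.8,-0.6,0],0,0],[[-0.8,-0.6,0],0,0],[[-0.8,-0.6,0],0,0],[[-0.8,-0.6,0],0,0],[[-0.8,-0.6,0],0,0],[[-0.8,-0.6,0],0,0]])

```text
t: 2.4
tool_pos: [439.1, 198.8, 218.8]
eef_rot: [[-0.916, 0.402, 0.002], [0.402, 0.916, -0.002], [-0.002, -0.001, -1.0]]
contact_force: [0.2, 0.5, 0.3]
opening: 0.193
grip_force: 0.0
```

Call:
servo_tool(steps=[[[-0.68,-0.46,0.1],0.46,0],[[-0.68,-0.46,0.1],0.46,0],[[-0.68,-0.46,0.1],0.46,0],[[-0.68,-0.46,0.1],0.46,0],[[-0.68,-0.46,0.1],0.46,0],[[-0.68,-0.46,0.1],0.46,0],[[-0.68,-0.46,0.1],0.46,0],[[-0.68,-0.46,0.1],0.46,0],[[-0.68,-0.46,0.1],0.46,0]])

```text
t: 3.15
tool_pos: [524.8, 65.6, 198.8]
eef_rot: [[-0.429, 0.903, 0.0], [0.903, 0.429, 0.0], [0.0, 0.0, -1.0]]
contact_force: [-0.1, -0.1, -0.3]
opening: 0.007
grip_force: 0.0
```

Run:
```python
from h import *
T=["row_mid","organiser","ring","lid1_tip","lid2_tip","lid3_tip","lid4_tip","lid5_tip"]
obs=[]
for n in("wrist","scene","side"):
    p,o=look(n,T); obs+=[(k,v) for k,v in o.items()]
    if n=="wrist": cv2.imwrite("pics/w1.png",p["img"]); fit(obs)
fit(obs)
s=manip.state(); print(s["t"],s["tool_pos"],s["opening"],s["contact_force"])
```

```text
wrist row_mid [570.6  22.2  41.8] 0.58
wrist organiser [571.1  25.1  -2.4] 0.61
wrist ring [491.8 124.5   2.2] 0.65
wrist lid1_tip [521.8  75.7  45.5] 0.9
wrist lid2_tip [545.3  42.8  46.8] 0.88
wrist lid3_tip [570.5  21.7  38.2] 0.7
pose [568.928  25.677   0.971] res [-1.7  3.5 -2.2  0.6  0.2  1.2 -2.9 -0.2  2.  -0.9 12.5 -5.6]
scene row_mid [568.4  22.7  36.1] 0.57
scene organiser [569.   23.5   1. ] 0.87
scene ring [493.7 124.6   7. ] 0.56
scene lid1_tip [519.9  76.9  46.2] 0.52
scene lid3_tip [581.9  15.9  48.4] 0.49
scene lid4_tip [623.3  -1.4  50.5] 0.65
scene lid5_tip [664.8 -10.7  51. ] 0.42
side row_mid [568.4  19.8  40.6] 0.89
side organiser [569.2  24.1  -2.3] 0.72
side ring [489.6 126.    6.4] 0.85
side lid1_tip [675.4 175.7  -0.8] 0.63
side lid2_tip [568.7  24.8  -4.4] 0.52
side lid3_tip [567.7  25.   -4.4] 0.2
side lid4_tip [623.2  -4.3  47.4] 0.69
side lid5_tip [665.4  -7.6  49.5] 0.69
pose [568.562  24.732   0.954] res [-2.000e+00  2.500e+00 -2.500e+00 -4.000e-01  1.500e+00  1.600e+00
 -2.500e+00 -3.000e-01  1.900e+00 -1.500e+00  1.190e+01 -6.800e+00
  2.000e-01  2.000e+00 -4.000e-01  1.200e+00 -4.000e-01  1.500e+00
 -6.000e-01 -1.500e+00  5.000e-01 -1.000e+00 -4.000e-01 -1.000e+00
  1.500e+00  1.100e+00  2.000e-01  4.900e+00 -6.000e-01  6.000e-01
  3.700e+00  1.000e-01 -1.561e+02 -1.003e+02 -2.150e+01  1.650e+01
  1.470e+01 -1.010e+01 -3.000e-01  1.900e+00  9.000e-01 -2.000e+00]
4.5 [524.9461174   64.66232208 198.64645084] 0.004271105769654912 [ 0.24080507  0.12233755 -1.02615729]
```

View pics/w1.png

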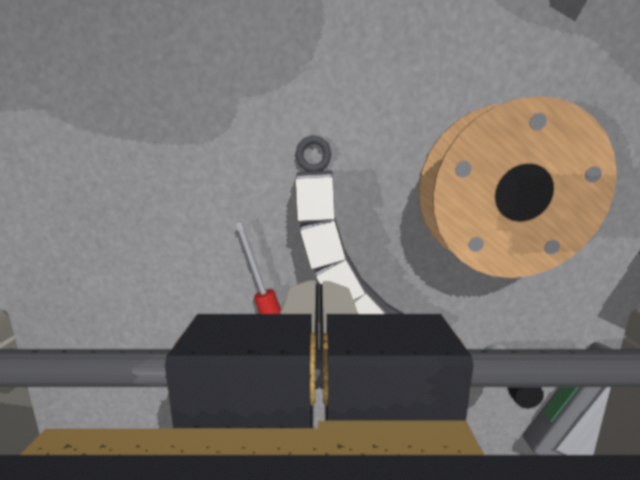

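The wrist picture shows the ring at (313,153), lids 1–3 running down from (315,197), and the screwdriver and spool well clear. Next is the pose above the start.

```bash
cat >> h.py <<'E'
P=np.array([569,24.2,.963])
def plan(ss,zs):
    s=manip.state();E=np.array(s["eef_rot"]);yaw=np.arctan2(E[1,0],E[0,0])
    for d,z in zip(ss,zs):
        w,h=way(P,d); v=E.T@(np.array([*w,z])-s["tool_pos"])/200
        t=np.arctan2(-h[1],-h[0])-yaw; t=-(t+np.pi)%(2*np.pi)-np.pi if 0 else -np.arctan2(np.sin(t),np.cos(t))
        print(d,[list(v.round(3)),round(t/(np.pi/2),3),0])
    print(s["t"],s["tool_pos"].round(1) if hasattr(s["tool_pos"],"round") else s["tool_pos"],np.round(s["contact_force"],2))
E
python3 -c "
from h import *
plan([-106,-106],[70,44])"
```

```text
-106 [[np.float64(0.232), np.float64(-0.008), np.float64(0.643)], np.float64(0.035), 0]
-106 [[np.float64(0.232), np.float64(-0.008), np.float64(0.773)], np.float64(0.035), 0]
4.5 [524.9  64.7 198.6] [ 0.24  0.12 -1.03]
```

Call:
servo_tool(steps=[[[0.116,-0.004,0.1],0.035,0],[[0.232,-0.008,0.2],0.035,0],[[0.232,-0.008,0.35],0.035,0],[[0.232,-0.008,0.5],0.035,0],[[0.232,-0.008,0.6],0.035,0],[[0.232,-0.008,0.68],0.035,0],[[0.232,-0.008,0.7],0.035,0],[[0.232,-0.008,0.7],0.035,0],[[0.232,-0.008,0.7],0.035,0]])

```text
t: 5.25
tool_pos: [504.3, 106.0, 59.4]
eef_rot: [[-0.375, 0.927, 0.001], [0.927, 0.375, 0.0], [-0.0, 0.001, -1.0]]
contact_force: [-0.3, -0.7, 0.8]
opening: 0.01
grip_force: 0.0
```

Run:
```python
from h import *
p=manip.get_image("side"); cv2.imwrite("pics/s2.png",p["img"])
X=np.array([[*P[:2],41]])
q=np.array(p["R"])@X[0]+p["t"]; u,v=int(p["fx"]*q[0]/q[2]+p["cx"]),int(p["fy"]*q[1]/q[2]+p["cy"]); print(u,v)
x0,y0=max(u-100,0),max(v-75,0)
cv2.imwrite("pics/s2.png",cv2.resize(p["img"][y0:y0+150,x0:x0+200],None,fx=4,fy=4))
plan([-106]*5,[48,45,43,42,41])
```

```text
296 252
-106 [[np.float64(0.001), np.float64(-0.005), np.float64(0.06)], np.float64(0.0), 0]
-106 [[np.float64(0.001), np.float64(-0.005), np.float64(0.075)], np.float64(0.0), 0]
-106 [[np.float64(0.001), np.float64(-0.005), np.float64(0.085)], np.float64(0.0), 0]
-106 [[np.float64(0.001), np.float64(-0.005), np.float64(0.09)], np.float64(0.0), 0]
-106 [[np.float64(0.001), np.float64(-0.005), np.float64(0.095)], np.float64(0.0), 0]
5.3 [504.8 106.1  60.1] [-0.42  0.33 -0.47]
```

View pics/s2.png

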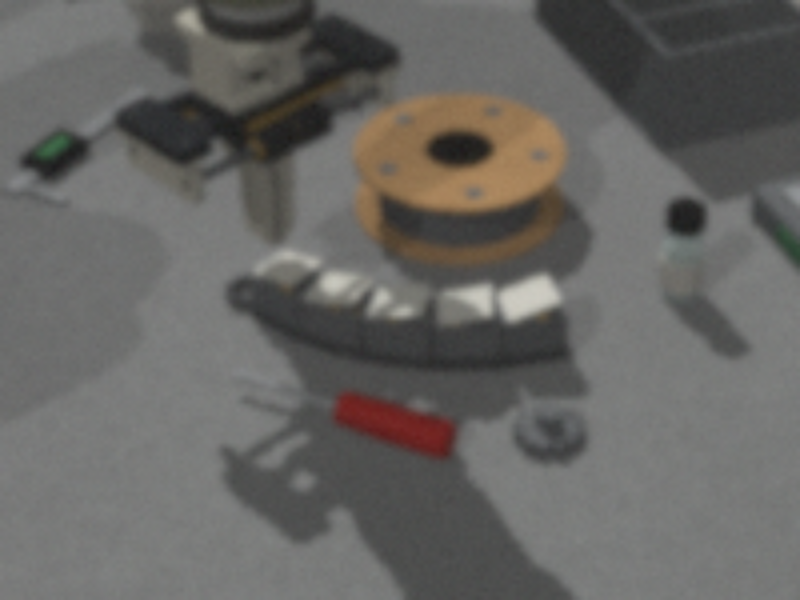

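The fingertip (crop 270,235) stands over the ring end, and five lids are ajar from crop x 280 to 530. Descending gently.

Call:
servo_tool(steps=[[[0,-0.004,0.03],0,0],[[0,-0.004,0.06],0,0],[[0,-0.004,0.075],0,0],[[0,-0.004,0.085],0,0],[[0,-0.004,0.09],0,0],[[0,-0.004,0.09],0,0],[[0,-0.004,0.09],0,0]])

```text
t: 5.88
tool_pos: [503.4, 105.2, 41.2]
eef_rot: [[-0.375, 0.927, 0.001], [0.927, 0.375, -0.001], [-0.001, 0.0, -1.0]]
contact_force: [-1.4, -1.7, 6.0]
opening: 0.006
grip_force: 2.8
```

```bash
python3 -c "
from h import *
plan(list(range(-100,-55,4)),[40.5]*12)"
```

```text
-100 [[np.float64(-0.028), np.float64(0.004), np.float64(0.004)], np.float64(-0.02), 0]
-96 [[np.float64(-0.048), np.float64(0.005), np.float64(0.004)], np.float64(-0.034), 0]
-92 [[np.float64(-0.068), np.float64(0.006), np.float64(0.004)], np.float64(-0.048), 0]
-88 [[np.float64(-0.088), np.float64(0.008), np.float64(0.004)], np.float64(-0.062), 0]
-84 [[np.float64(-0.107), np.float64(0.01), np.float64(0.004)], np.float64(-0.076), 0]
-80 [[np.float64(-0.127), np.float64(0.012), np.float64(0.004)], np.float64(-0.09), 0]
-76 [[np.float64(-0.147), np.float64(0.016), np.float64(0.004)], np.float64(-0.104), 0]
-72 [[np.float64(-0.167), np.float64(0.019), np.float64(0.004)], np.float64(-0.118), 0]
-68 [[np.float64(-0.186), np.float64(0.023), np.float64(0.004)], np.float64(-0.132), 0]
-64 [[np.float64(-0.206), np.float64(0.027), np.float64(0.004)], np.float64(-0.146), 0]
-60 [[np.float64(-0.225), np.float64(0.032), np.float64(0.004)], np.float64(-0.16), 0]
-56 [[np.float64(-0.245), np.float64(0.037), np.float64(0.004)], np.float64(-0.174), 0]
5.8833 [503.4 105.2  41.2] [-1.37 -1.69  6.  ]
```

Call:
servo_tool(steps=[[[-0.02,0.002,0.002],-0.015,0],[[-0.04,0.003,0.003],-0.03,0],[[-0.06,0.005,0.003],-0.043,0],[[-0.08,0.007,0.003],-0.057,0],[[-0.1,0.009,0.003],-0.07,0],[[-0.12,0.012,0.003],-0.085,0],[[-0.14,0.015,0.003],-0.1,0],[[-0.16,0.018,0.003],-0.113,0],[[-0.18,0.022,0.003],-0.127,0],[[-0.2,0.026,0.003],-0.141,0]])

```text
t: 6.72
tool_pos: [522.3, 73.1, 41.2]
eef_rot: [[-0.571, 0.821, -0.001], [0.821, 0.571, 0.004], [0.004, 0.001, -1.0]]
contact_force: [-10.4, 12.7, 14.6]
opening: 0.005
grip_force: 8.1
```

```bash
python3 -c "
from h import *
plan([-70,-60,-50,-40,-30,-20],[41]*6)
p,o=look('wrist',['ring','lid1_tip','organiser'])"
```

```text
-70 [[np.float64(0.009), np.float64(-0.005), np.float64(0.001)], np.float64(0.017), 0]
-60 [[np.float64(-0.041), np.float64(-0.005), np.float64(0.001)], np.float64(-0.018), 0]
-50 [[np.float64(-0.091), np.float64(-0.002), np.float64(0.0)], np.float64(-0.053), 0]
-40 [[np.float64(-0.14), np.float64(0.003), np.float64(0.0)], np.float64(-0.087), 0]
-30 [[np.float64(-0.19), np.float64(0.011), np.float64(0.0)], np.float64(-0.122), 0]
-20 [[np.float64(-0.239), np.float64(0.022), np.float64(-0.0)], np.float64(-0.157), 0]
6.7167 [522.3  73.1  41.2] [-10.37  12.66  14.57]
wrist ring [492.  122.1   3.7] 0.59
wrist lid1_tip [525.7  71.   42. ] 0.83
```

Call:
servo_tool(steps=[[[0.005,0,-0.012],0,0],[[-0.015,0,-0.012],-0.01,0],[[-0.03,0.001,-0.011],-0.021,0],[[-0.045,0.001,-0.01],-0.031,0],[[-0.06,0.002,-0.009],-0.042,0],[[-0.075,0.003,-0.007],-0.052,0],[[-0.09,0.004,-0.006],-0.063,0],[[-0.105,0.006,-0.005],-0.073,0],[[-0.125,0.009,-0.004],-0.087,0],[[-0.145,0.012,-0.002],-0.101,0],[[-0.165,0.015,-0.001],-0.115,0],[[-0.165,0.015,-0.001],-0.115,0]])

```text
t: 7.92
tool_pos: [544.5, 45.5, 41.1]
eef_rot: [[-0.709, 0.705, -0.0], [0.705, 0.709, 0.001], [0.001, 0.001, -1.0]]
contact_force: [-4.8, 3.7, 9.5]
opening: 0.003
grip_force: 5.2
```

```bash
python3 -c "
from h import *
plan([-36,-30,-20,10],[41]*4)
p,o=look('wrist',['ring','lid1_tip','lid2_tip']); cv2.imwrite('pics/w3.png',p['img'])"
```

```text
-36 [[np.float64(0.017), np.float64(-0.003), np.float64(0.0)], np.float64(0.014), 0]
-30 [[np.float64(-0.013), np.float64(-0.003), np.float64(0.0)], np.float64(-0.007), 0]
-20 [[np.float64(-0.063), np.float64(-0.001), np.float64(0.0)], np.float64(-0.041), 0]
10 [[np.float64(-0.211), np.float64(0.021), np.float64(0.0)], np.float64(-0.146), 0]
7.9167 [544.5  45.5  41.1] [-4.84  3.71  9.53]
wrist ring [524.1  71.4  40.7] 0.24
wrist lid1_tip [524.8  73.3  37.6] 0.96
```

View pics/w3.png

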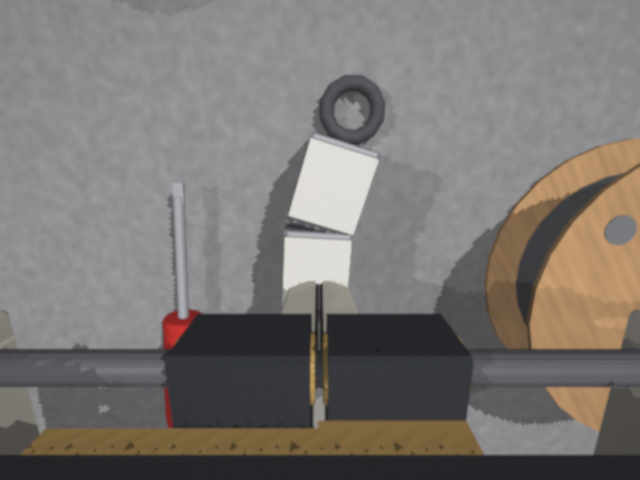

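The wrist view shows lid 1 flat at (335,185), lid 2 under the finger (centred at x 318) and the ring at (352,108). Continuing to lid 3.

Call:
servo_tool(steps=[[[-0.01,0,-0.006],-0.007,0],[[-0.03,0,-0.011],-0.021,0],[[-0.05,0.001,-0.011],-0.035,0],[[-0.07,0.002,-0.01],-0.049,0],[[-0.09,0.003,-0.01],-0.063,0],[[-0.11,0.005,-0.009],-0.077,0],[[-0.13,0.008,-0.007],-0.09,0],[[-0.15,0.011,-0.006],-0.104,0],[[-0.17,0.015,-0.004],-0.118,0],[[-0.19,0.019,-0.003],-0.132,0],[[-0.21,0.023,-0.001],-0.146,0],[[-0.225,0.027,0],-0.157,0]])

```text
t: 9.12
tool_pos: [579.1, 17.8, 40.9]
eef_rot: [[-0.86, 0.51, -0.002], [0.51, 0.86, 0.001], [0.003, 0.0, -1.0]]
contact_force: [-11.3, 5.6, 15.8]
opening: 0.01
grip_force: 7.8
```

```bash
python3 -c "
from h import *
plan([12,24,54],[41]*3)
look('scene',['ring','organiser','row_mid','lid5_tip'])
p,o=look('wrist',['ring','lid1_tip','lid2_tip']); cv2.imwrite('pics/w4.png',p['img'])"
```

```text
12 [[np.float64(-0.0), np.float64(-0.001), np.float64(-0.001)], np.float64(0.004), 0]
24 [[np.float64(-0.06), np.float64(0.001), np.float64(-0.001)], np.float64(-0.037), 0]
54 [[np.float64(-0.209), np.float64(0.022), np.float64(-0.001)], np.float64(-0.142), 0]
9.1167 [579.1  17.8  40.9] [-11.35   5.62  15.84]
scene ring [494.7 127.6   5.6] 0.86
scene organiser [571.6  21.7  -1.3] 0.93
scene row_mid [566.6  22.9  38.3] 0.72
scene lid5_tip [668.5  -7.   50.8] 0.61
wrist ring [492.  123.6   0.6] 0.75
wrist lid1_tip [523.2  69.2  37.7] 0.84
wrist lid2_tip [546.8  40.2  40.8] 0.82
```

View pics/w4.png

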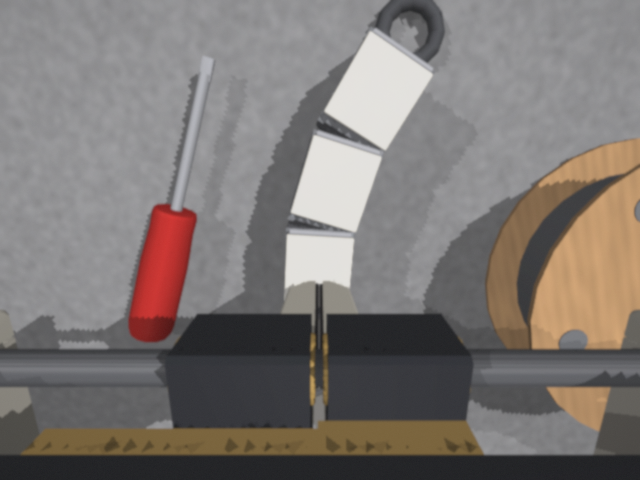

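Lids 1–3 lie flat, the finger is centred on the row at x 319, and the organiser hasn't moved. Next is lid 4, slightly lighter.

Call:
servo_tool(steps=[[[-0.01,0,-0.008],-0.007,0],[[-0.03,0,-0.013],-0.021,0],[[-0.05,0.001,-0.013],-0.035,0],[[-0.07,0.002,-0.012],-0.049,0],[[-0.09,0.003,-0.012],-0.063,0],[[-0.11,0.005,-0.01],-0.077,0],[[-0.13,0.008,-0.009],-0.09,0],[[-0.15,0.011,-0.007],-0.104,0],[[-0.17,0.015,-0.005],-0.118,0],[[-0.19,0.019,-0.004],-0.132,0],[[-0.21,0.023,-0.002],-0.146,0],[[-0.22,0.026,-0.001],-0.153,0]])

```text
t: 10.57
tool_pos: [619.9, -0.7, 41.0]
eef_rot: [[-0.957, 0.291, -0.002], [0.291, 0.957, 0.001], [0.002, -0.0, -1.0]]
contact_force: [-10.1, 2.8, 12.5]
opening: 0.006
grip_force: 6.4
```

```bash
python3 -c "
from h import *
plan([57,67,101],[41]*3)"
```

```text
57 [[np.float64(-0.001), np.float64(0.001), np.float64(-0.0)], np.float64(0.001), 0]
67 [[np.float64(-0.051), np.float64(0.002), np.float64(-0.0)], np.float64(-0.034), 0]
101 [[np.float64(-0.219), np.float64(0.027), np.float64(-0.001)], np.float64(-0.152), 0]
10.5667 [619.9  -0.7  41. ] [-10.09   2.76  12.48]
```

Call:
servo_tool(steps=[[[-0.01,0,-0.007],-0.007,0],[[-0.03,0.001,-0.012],-0.021,0],[[-0.05,0.002,-0.012],-0.035,0],[[-0.07,0.003,-0.011],-0.049,0],[[-0.09,0.004,-0.011],-0.063,0],[[-0.11,0.006,-0.01],-0.077,0],[[-0.13,0.009,-0.008],-0.09,0],[[-0.15,0.012,-0.007],-0.104,0],[[-0.17,0.016,-0.005],-0.118,0],[[-0.19,0.02,-0.003],-0.132,0],[[-0.21,0.024,-0.001],-0.146,0],[[-0.22,0.027,0],-0.153,0]])

```text
t: 11.57
tool_pos: [663.7, -8.7, 41.0]
eef_rot: [[-0.999, 0.054, -0.002], [0.054, 0.999, -0.0], [0.002, -0.0, -1.0]]
contact_force: [-8.8, -0.5, 11.8]
opening: 0.004
grip_force: 5.5
```

Call:
servo_tool(steps=[[[0.0,0,0],0,0],[[0,0,-0.02],0,0],[[0,0,-0.1],0,0],[[0,0,-0.25],0,0],[[0,0,-0.45],0,0],[[0.1,0,-0.6],0,0],[[-0.1,0,-0.75],0,0],[[-0.3,0,-0.75],0,0],[[-0.4,0,-0.75],0,0],[[-0.4,0,-0.75],0,0]])

```text
t: 12.4
tool_pos: [746.9, -13.6, 189.3]
eef_rot: [[-0.998, 0.056, 0.001], [0.056, 0.998, -0.0], [-0.001, -0.0, -1.0]]
contact_force: [0.3, 0.6, -1.1]
opening: 0.005
grip_force: 0.0
```

Run:
```python
from h import *
a=[]
for n in("wrist","side"):
    p,o=look(n,["ring","organiser","row_mid","lid1_tip","lid2_tip","lid3_tip","lid4_tip","lid5_tip"])
    im=p["img"]
    if n=="side": im=cv2.resize(im[177:327,196:396],None,fx=3.2,fy=3.2)
    cv2.imwrite(f"pics/{n}5.png",im)
s=manip.state();print(s["t"],s["tool_pos"],s["contact_force"])
```

```text
wrist organiser [570.8  26.    0.8] 0.67
wrist row_mid [568.9  21.3  39.2] 0.63
wrist lid3_tip [580.7  14.5  41.8] 0.56
wrist lid4_tip [622.9  -5.2  35.1] 0.87
wrist lid5_tip [666.8  -8.7  39.1] 0.84
side ring [490.7 125.4   1.8] 0.77
side row_mid [570.4  19.3  41.2] 0.61
side lid1_tip [520.   77.3  45.6] 0.58
side lid2_tip [553.7  42.1  39.2] 0.53
side lid3_tip [588.1  13.5  43.3] 0.43
side lid4_tip [627.5  -3.1  41.9] 0.61
side lid5_tip [668.3  -4.6  41.5] 0.47
13.3 [743.71237903 -13.1746318  190.40099516] [ 0.90434061 -0.92668845  0.31858555]
```

View pics/side5.png

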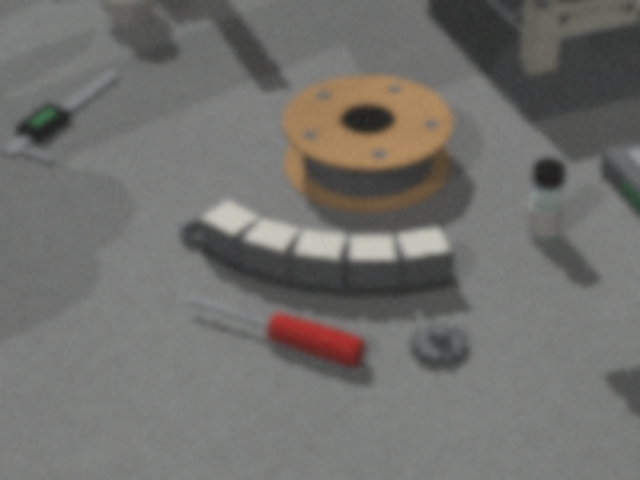

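View pics/wrist5.png

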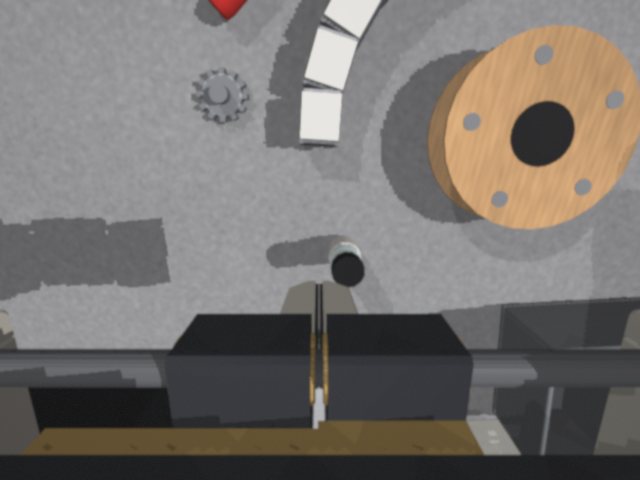

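Both views show all five lids lying flat (side crop from (228,217) to (425,242)). The organiser, spool, gear, glue and screwdriver haven't moved. Handing in.

```bash
python3 -c "
from station import manip
print(manip.finish_job())"
```

```text
the job is handed in; nothing more can be done
None
```

All five lids were pressed shut in order from the ring end to the plain end; the last pictures show them flat and the organiser and nearby things in place, and the job was handed in at about 13 s.

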